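# Clamp a whetstone in its T-slot holder with a quarter-turn end stop

### The job

Clamp the whetstone in its bench holder: carry the loose end stop by its body (not by the T-handle, which turns) and, with its rubber face towards the stone, drop its T-head into the rail's slot in the free stretch of the rail, then slide it along so that it pushes the stone snug against the fixed stop. Let go of the body, take the T-handle and turn it clockwise a full quarter turn to its end to lock the stop there. Leave the brush, the small dressing stone and the screwdriver where they are.

Things in the scene. Friction and masses are not known exactly. Their poses are not given: they have to be found in the camera images.
- rail_top (a point): Centre of the top face of the stone holder's aluminium T-slot rail, screwed to the bench: 36 mm wide, 340 mm long, top face level, 28 mm above the bench. y runs along the slot towards the fixed stop, x across, z up. The slot opens upwards along the whole top: 11 mm wide between lips 5 mm thick, over a chamber 26 mm wide and 11 mm high. The stone covers the middle of it.
- slot_end (a point): Free end of the slot, at the level of the rail's top face, 170 mm from the rail's centre (rail's -y); an end cap closes it. Axes as the rail's. The free stretch runs from here to the near end of the stone.
- fixed_pad (a point): Centre of the rubber face of the fixed stop, which looks along the rail's -y: 135 mm from the rail's centre, 10 mm above its top; axes as the rail's. The fixed stop is an aluminium block 56 mm wide with two screws, 20 mm higher than the rail's top.
- stone_mid (a point): Centre of the whetstone lying on the rail: 60 mm (x, across the rail) by 180 mm (y, along it) by 20 mm, about 0.5 kg, free to slide. At first a gap of 8 to 22 mm parts its far end from the fixed stop. Pushing it with the stop takes some 3 to 8 N; the force rises sharply when it meets the fixed stop.
- stop_mid (a point): Middle of the loose end stop's body, 20 mm above its underside: an aluminium saddle (upside-down U) 54 mm wide (x; grasp it across this), 40 mm long (y), 40 mm high, 0.3 kg; T-handle on top, rubber face on its +y side, 20 mm from the middle. Starts upright on the bench, up to 0.5 rad from world x, y. Fully down on the rail, this point is 2 mm above the rail's top face and +y points to the stone.
- head_mid (a point): Middle of the steel T-head under the stop, hidden between its two cheeks: 7 mm wide, 22 mm long (its y axis), on the body's vertical centre line, about 10.5 mm above the underside. The cheeks (42 mm apart inside at the foot, narrowing to 39 mm 8 mm up) straddle the 36 mm rail while the head goes down through the 11 mm slot.
- wing_mid (a point): Centre of the T-handle's bar, on the stop's vertical centre line, 43 mm above stop_mid. The bar is 46 mm long (its y axis), 10 mm thick (x), 18 mm high, with 14 mm of stem between it and the body. Handle and T-head are one piece and parallel.
- wing (a joint): Angle of the T-handle in the stop's body, rad: 0 = bar and head along the body's y (the head passes the slot), growing clockwise seen from above to its end at 1.57 (head across, under the lips, locked). Starts below 0.1 and stays where it is left. On the rail it stiffens from about 0.5 on (0.15 N m): ramps on the head pull the handle 1 mm down against a spring washer and clamp the body.
- brush: Bystander: wooden scrubbing brush 41x156x26 mm on the bench; origin at the centre of its underside.
- nagura: Bystander: small pale dressing stone 28x52x24 mm on the bench; origin at the centre of its underside.
- driver: Bystander: screwdriver 28x202x31 mm on the bench; origin at the centre of its underside.
Mind the look-alikes: they are no part of the job. Leave any orange or red look-alike of the part that bears stop_mid alone.

How it is judged:
On the way, in this order (a step that is already met when the one before it is completed fails the run):
1. the end stop is down on the rail (within 5 mm), its T-head in the slot, the stone not yet home (x of stop_mid in the frame of rail_top between -0.003 and 0.003 m and z of stop_mid in the frame of rail_top between -0.0005 and 0.007 m and angle between the y axis of stop_mid and the y axis of rail_top, either way round below 0.12 rad and y of stop_mid in the frame of rail_top above -0.152 m), for 0.2 s.
2. the stop, not yet locked, has been slid up so that the stone is snug between it and the fixed stop (x of stop_mid in the frame of rail_top between -0.003 and 0.003 m and z of stop_mid in the frame of rail_top between -0.0005 and 0.0045 m and angle between the y axis of stop_mid and the y axis of rail_top, either way round below 0.12 rad and y of stop_mid in the frame of rail_top above -0.152 m and y of stone_mid in the frame of rail_top between 0.042 and 0.048 m and x of stone_mid in the frame of rail_top between -0.01 and 0.01 m and z of stone_mid in the frame of rail_top between 0.007 and 0.013 m and y of stone_mid in the frame of stop_mid between 0.107 and 0.113 m and value of joint wing below 0.35 rad), for 0.1 s.
At the end, for the whole second after the job is handed in: The T-handle is turned at least 1.35 rad; the stop sits fully down and square on the rail (3 mm sideways, 2.5 mm in height, 0.12 rad); the stone lies flat on the rail, within 3 mm of the fixed stop and within 3 mm of the loose stop's rubber face; both at rest (x of stop_mid in the frame of rail_top between -0.003 and 0.003 m and z of stop_mid in the frame of rail_top between -0.0005 and 0.0045 m and angle between the y axis of stop_mid and the y axis of rail_top, either way round below 0.12 rad and y of stop_mid in the frame of rail_top above -0.152 m and y of stone_mid in the frame of rail_top between 0.042 and 0.048 m and x of stone_mid in the frame of rail_top between -0.01 and 0.01 m and z of stone_mid in the frame of rail_top between 0.007 and 0.013 m and y of stone_mid in the frame of stop_mid between 0.107 and 0.113 m and value of joint wing above 1.35 rad and linear speed of each of stop, stone below 0.01 m/s); the robot touches nothing.
It fails at once if the stop is lifted by its T-handle (contact force between the fingers and wing above 3 N and height (world z) of stop_mid above 0.055 m).
It fails at once if the scrubbing brush is moved more than 3 cm (distance of brush from where it was at the start of the episode above 0.03 m).
It fails at once if the small dressing stone is moved more than 3 cm (distance of nagura from where it was at the start of the episode above 0.03 m).
It fails at once if the screwdriver is moved more than 3 cm (distance of driver from where it was at the start of the episode above 0.03 m).
It also fails if it takes over 51 s, if anything falls off the work surface, if the arm or the gripper's body presses on something with over 40 N, if the wrist force passes 120 N, or if a joint passes its speed limit or range.

### The arm

A 7-joint arm with a two-finger parallel gripper is mounted at the origin on a cart in front of the work surface, level with it; the furniture and walls round the work are solid. World frame = base frame: x ahead of the robot, y to its left, z up, the work surface at z = 0. Lengths are in m, angles in rad, forces in N, time in s.
With the tool pointing down it reaches from about 0.425 to 0.925 m from the base axis. Payload 6.8 kg.
Tool frame: the origin (TCP) lies at the very end of the fingers, on their centre line; the grasp point (between the pads) lies r.pinch_z behind it (r.pinch_z is the distance from the TCP to the grasp point, in m); z points along the fingers, y is the line along which they close (so a half turn about z gives the same grasp; the last joint's range is limited). The gripper opens to 85 mm and grips with 20 to 120 N. Pads are 22 mm wide; open, the fingers measure 114 mm over their backs; the gripper's body (76 mm by 85 mm) begins 54 mm behind the grasp point. The pads swing forward as they close: fully open they stand 13 mm farther back than shut.
Start: joints at [-1.372, 0.477, 0.022, 1.555, -0.011, 1.109, -0.083], TCP at [0.204, 0.643, 0.231] pointing down, gripper open.
Joint ranges: [-2.96, 2.96], [-0.34, 2.1], [-1.41, 1.46], [0.24, 2.44], [-1.37, 4.51], [0.17, 1.92], [-2.96, 2.96]. Speed limits (rad/s): [2.39, 2.39, 3.14, 3.14, 3.14, 3.14, 3.14].

### API

Orientations are given as a rotation vector (axis times angle).
In Python, from bench import status, grab_frame, camera_model, r gives the robot as it stands. The module is installed in compiled form; this text tells all that it offers.
- The arm moves only by the shell command python3 -m creep 'ROWS' [FORCE]. ROWS is text: rows parted by semicolons, each of 7 numbers parted by spaces: the turn, a rotation vector about the tool's x, y, z in rad, then the shift along the tool's x, y, z in mm, then the opening, from -1 (shut) to 1 (fully open). In form: rx ry rz tx ty tz fingers; .... A call has 1 to 10 rows; each row is the pose to reach, as a shift and turn from the pose commanded when the call began, along the tool's axes at that moment; what a row does not reach only later rows make up. A row lasts 1/8 s, in which the tool goes at most 62.5 mm and 10.7 degrees, less where a joint would pass 70% of its speed; a pose out of reach is approached as far as the arm can. A call with a gripper value outside its range is refused whole. The fingers move at their own pace and stop on an object; FORCE is the grip in N (left out, the last holds). Time passes only in rows, so rows that repeat a pose let the fingers close. It gives the time, the measured TCP pose, the force, the opening and the grip force at its end, in the units of the state.
- status.get_obs(): the state, without advancing time (a new reading comes with each control period).
- grab_frame(name): name is "scene" or "side" or "wrist"; returns (picture, depth): 400x640x3 uint8, red, green, blue; 400x640 float32, m along the optical axis (not along the pixel's ray), 0 where there is no reading.
- camera_model(name): a dict with "K" (3x3 intrinsics, pixels), "rvec" (rotation vector, rad) and "tvec" (3), from world to camera coordinates, as OpenCV has them. Camera axes: x right, y down, z forward; pixel columns grow to the right and rows downward; lengths in m; the calibration is good to about 2 mm. A picture is of the moment at which its call begins: read the wrist's pose just before it. camera_model takes no time and is no camera call; for the wrist camera it gives the pose at the moment of the call.
- r.hand_in(): hands the job in; it is judged then, once.
The state is a dict: "clock": time; "joints": joint angles; "qvel": joint speeds; "tau": joint torques, N m; "tcp_pos": TCP position; "orientation": TCP orientation; "contact_force": force on the tool from outside, world axes, zero at the start; "moment": the same for the moment, N m; "grip_width": finger opening in m; "gripper_force": force on a finger pad.
Only numpy, scipy, OpenCV 4.12 (cv2) and the standard library are available. Lean on these libraries where they do the work, as an engineer would, in place of code of your own. Each camera call takes 0.05 s, during which the arm holds its last target. There are 200 camera calls.

## Working session

There is one attempt and no reset: what is moved stays moved. The work goes in short steps, Python scripts to look and compute and a shell command to move; the robot and the scene stay as the last step left them, time stands still between calls to the robot, and variables do not carry over. Pictures are saved under pics/ and viewed, at most 10 in all, crops included, and the job is handed in when it is done.

```bash
mkdir -p pics; python3 - <<'E'
from bench import status, grab_frame, camera_model, r
import cv2, numpy as np
o=status.get_obs(); print({k:np.round(v,3) for k,v in o.items()}, r.pinch_z)
for n in ["scene","side"]:
    p,d=grab_frame(n); np.savez(f"{n}0.npz",p=p,d=d); cv2.imwrite(f"pics/{n}0.png",p[:,:,::-1]); m=camera_model(n); R=cv2.Rodrigues(np.array(m["rvec"]))[0]; print(n,np.round(m["K"],1).tolist(),(-R.T@np.array(m["tvec"])).round(3), R.round(2).tolist())
E
```

```text
{'clock': np.float64(0.0), 'joints': array([-1.372,  0.478,  0.022,  1.556, -0.012,  1.109, -0.083]), 'qvel': array([-0.001,  0.002, -0.001,  0.001,  0.   , -0.   ,  0.   ]), 'tau': array([-1.0000e-03, -5.9645e+01,  1.6080e+00, -2.8120e+01,  1.3000e-02,
        9.0000e-03, -0.0000e+00]), 'tcp_pos': array([0.204, 0.643, 0.23 ]), 'orientation': array([-4.800e-01, -3.105e+00,  3.000e-03]), 'contact_force': array([-0.55 ,  0.195,  0.068]), 'moment': array([-0.016,  0.09 ,  0.026]), 'gripper_force': np.float64(0.0), 'grip_width': np.float64(0.085)} 0.0187
scene [[400.1, 0.0, 321.3], [0.0, 400.1, 204.6], [0.0, 0.0, 1.0]] [-0.095 -0.458  0.808] [[0.52, -0.85, 0.01], [-0.6, -0.38, -0.71], [0.61, 0.36, -0.71]]
side [[494.1, 0.0, 324.4], [0.0, 494.1, 205.3], [0.0, 0.0, 1.0]] [1.036 0.276 1.14 ] [[-0.57, 0.82, 0.01], [0.72, 0.5, -0.49], [-0.4, -0.27, -0.87]]
```

View pics/scene0.png

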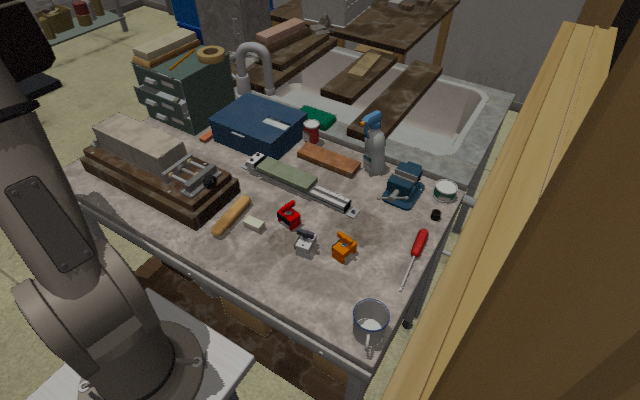

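View pics/side0.png

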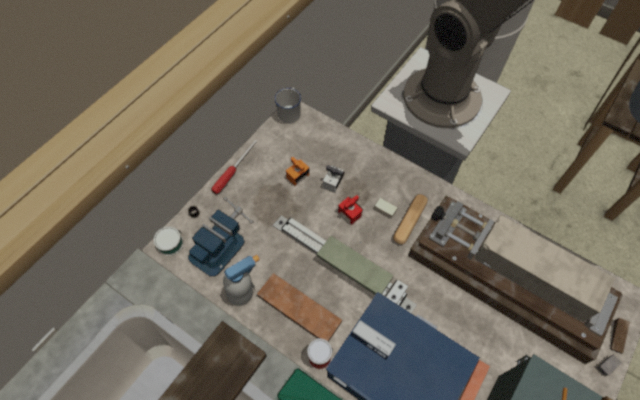

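The scene view shows three candidate stops: red (289,214), bare aluminium with a dark handle (305,243) and orange (344,247). In the side view they are at (350,209), (333,178) and (297,170). The aluminium one fits the description, and the red and orange ones are the look-alikes. The rail runs from (355,212) to (252,160) in the scene view, with the fixed stop at the upper left. I'll confirm with an enlarged crop and measure.

```bash
cat > h.py <<'E'
import numpy as np, cv2
from bench import status, grab_frame, camera_model, r
def cam(n):
    m=camera_model(n); R=cv2.Rodrigues(np.array(m["rvec"]))[0]; return np.array(m["K"]),R,np.array(m["tvec"]).ravel()
def ray(c,uv,z):
    K,R,t=c; C=-R.T@t; d=R.T@np.linalg.inv(K)@np.array([*uv,1.]); return C+d*(z-C[2])/d[2]
def cloud(c,d):
    K,R,t=c; v,u=np.mgrid[:d.shape[0],:d.shape[1]]
    P=np.stack([(u-K[0,2])/K[0,0]*d,(v-K[1,2])/K[1,1]*d,d],-1); return (P-t)@R
def tool():
    o=status.get_obs(); return o["tcp_pos"],cv2.Rodrigues(np.array(o["orientation"]))[0],o
def move(p,yaw):
    """shift in tool axes (mm) and turn to bring TCP to p, tool pointing down, closing axis (tool y) at world angle yaw"""
    P,R,o=tool(); y=np.array([np.cos(yaw),np.sin(yaw),0]); z=np.array([0,0,-1.])
    cands=[]
    for s in (1,-1):
        T=np.stack([np.cross(s*y,z),s*y,z],1); cands.append(cv2.Rodrigues(R.T@T)[0].ravel())
    for rv in cands: print("rv",rv.round(3),"shift",(R.T@(np.array(p)-P)*1000).round(1))
    print("q7",o["joints"][6].round(2))
E
python3 - <<'E'
from h import *
for n in ["scene","side"]:
    f=np.load(n+"0.npz"); c=cam(n); P=cloud(c,f["d"]); hsv=cv2.cvtColor(f["p"],cv2.COLOR_RGB2HSV)
    b={"scene":(293,225,318,258),"side":(320,164,348,192)}[n]
    s=np.s_[b[1]:b[3],b[0]:b[2]]; Q=P[s].reshape(-1,3)
    k=Q[:,2]>.008; print(n,"stop pts",k.sum(),np.median(Q[k],0).round(3),Q[k].max(0).round(3))
    for lo,hi in((.03,.047),(.06,.09)):
        q=Q[(Q[:,2]>lo)&(Q[:,2]<hi)]; 
        if len(q)>5: print(lo,len(q),np.round(cv2.minAreaRect(q[:,:2].astype(np.float32)*1000)[0],1),cv2.minAreaRect(q[:,:2].astype(np.float32)*1000)[1:])
    # stone top
    b={"scene":(240,150,330,205),"side":(300,225,400,305)}[n]; s=np.s_[b[1]:b[3],b[0]:b[2]]
    h=hsv[s]; m=(h[...,0]>28)&(h[...,0]<80)&(h[...,1]>30)&(abs(P[s][...,2]-.048)<.008); q=P[s][m]
    rr=cv2.minAreaRect(q[:,:2].astype(np.float32)*1000); print("stone",len(q),rr, np.median(q[:,2]))
    im=f["p"][:,:,::-1]
a=np.load("scene0.npz")["p"][140:270,235:370,::-1]; b=np.load("side0.npz")["p"][155:315,260:420,::-1]
cv2.imwrite("pics/crop1.png",np.hstack([cv2.resize(a,(400,385),interpolation=cv2.INTER_CUBIC),cv2.resize(b,(385,385),interpolation=cv2.INTER_CUBIC)]))
E
```

```text
scene stop pts 469 [ 0.433 -0.103  0.039] [ 0.492 -0.032  0.808]
0.03 222 [439.1 -97.3] ((55.14284133911133, 40.65909957885742), 9.83957290649414)
0.06 102 [438.7 -97.6] ((15.782390594482422, 42.54757308959961), 22.113338470458984)
stone 895 ((621.703369140625, 91.77352142333984), (193.81150817871094, 64.43341827392578), 88.89879608154297) 0.04638316404374005
side stop pts 385 [ 0.448 -0.091  0.039] [1.036 0.276 1.14 ]
0.03 195 [440.7 -94.8] ((56.33110809326172, 40.61933135986328), 8.499298095703125)
0.06 96 [442.3 -94.6] ((44.539100646972656, 16.580169677734375), 89.37960815429688)
stone 1782 ((623.1358642578125, 88.04020690917969), (179.53326416015625, 61.46630859375), 89.8653564453125) 0.04650439333191153
```

View pics/crop1.png

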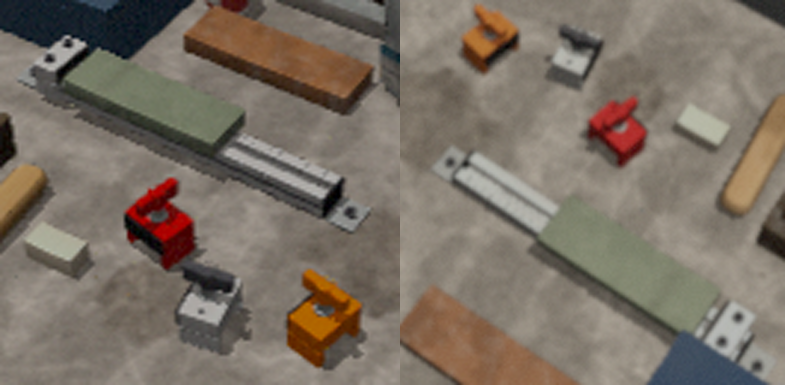

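The crop confirms the bare aluminium stop with the dark handle, at about (0.440,-0.096) with its x axis at about 9°. The stone is at (0.622,0.09) with the rail along world y. The visible -y face is bare, so the rubber face should be on +y; I'll check that with the wrist camera.

```bash
python3 - <<'E'
from h import *
move((.44,-.096,.2),.16)
f=np.load("scene0.npz");P=cloud(cam("scene"),f["d"]); print(P[214,289],P[245,344],P[225,255])
E
```

```text
rv [-1.000e-03  1.000e-03  1.104e+00] shift [-448.4 -633.1   31.5]
rv [-1.000e-03 -2.000e-03 -2.038e+00] shift [-448.4 -633.1   31.5]
q7 -0.08
[ 0.48953285 -0.01383287  0.0400235 ] [ 0.47365253 -0.18915868  0.04165589] [0.42199069 0.04879003 0.02303589]
```

```bash
python3 -m creep '0 0 0.15 -45 -41 0 1; 0 0 0.3 -91 -82 0 1; 0 0 0.45 -136 -123 0 1; 0 0 0.6 -182 -165 0 1; 0 0 0.75 -227 -206 0 1; 0 0 0.9 -273 -247 0 1; 0 0 1.0 -318 -288 0 1; 0 0 1.104 -340 -346 10 1; 0 0 1.104 -362 -404 20 1; 0 0 1.104 -384 -462 25 1'; python3 -c "
from h import *
move((.44,-.096,.2),.16)"
```

```text
clock: 1.35
tcp_pos: [0.4298, 0.0854, 0.2058]
orientation: [-2.036, -2.392, 0.001]
contact_force: [0.6, 0.3, -0.3]
grip_width: 0.0858
gripper_force: 0.0
rv [-0.001  0.     0.   ] shift [-180.7  -18.9    5.9]
rv [-0.000e+00 -1.000e-03 -3.141e+00] shift [-180.7  -18.9    5.9]
q7 -0.1
```

```bash
python3 -m creep '0 0 0 -60 -6 2 1; 0 0 0 -120 -12 4 1; 0 0 0 -181 -19 6 1; 0 0 0 -181 -19 6 1; 0 0 0 -181 -19 6 1'; python3 - <<'E'
from h import *
P,R,o=tool(); c=cam("wrist"); p,d=grab_frame("wrist"); np.savez("w1.npz",p=p,d=d,K=c[0],R=c[1],t=c[2]); cv2.imwrite("pics/w1.png",p[:,:,::-1])
X=cloud(c,d); print(P, (-c[1].T@c[2]).round(3))
m=(X[...,2]>.034)&(X[...,2]<.046)&(np.hypot(X[...,0]-.44,X[...,1]+.096)<.05)&(d>0); q=X[m]; print(m.sum(),cv2.minAreaRect(q[:,:2].astype(np.float32)*1000),np.median(q[:,2]))
m=(X[...,2]>.06)&(X[...,2]<.08)&(np.hypot(X[...,0]-.44,X[...,1]+.096)<.05)&(d>0); q=X[m]; print(m.sum(),cv2.minAreaRect(q[:,:2].astype(np.float32)*1000))
E
```

```text
clock: 1.98
tcp_pos: [0.4402, -0.0939, 0.2001]
orientation: [-2.037, -2.391, 0.0]
contact_force: [0.5, -0.2, -0.2]
grip_width: 0.0854
gripper_force: 0.0
[ 0.44019889 -0.09389163  0.20010946] [ 0.428 -0.022  0.341]
1627 ((439.7965393066406, -96.23726654052734), (54.02035140991211, 40.38051223754883), 8.676197052001953) 0.03808745659775118
627 ((439.7760314941406, -95.77301788330078), (16.31888198852539, 45.40736389160156), 15.299031257629395)
```

View pics/w1.png

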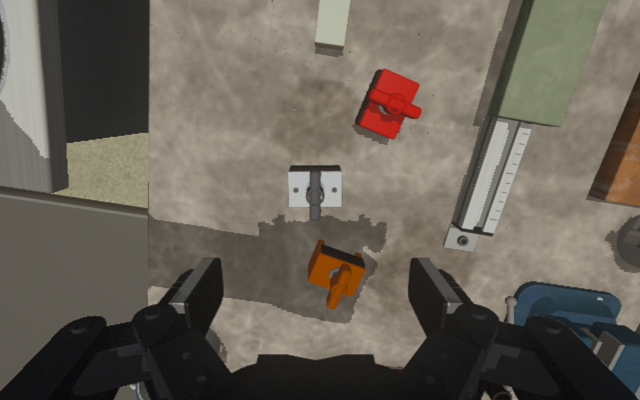

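The wrist view shows the aluminium stop at (315,190) with its dark rubber face at (315,171), on the +y side. The rail runs from (462,235) up to the stone at (545,60), with the slot between two light lips. Next I'll measure the rail and grasp the stop.

```bash
python3 - <<'E'
from h import *
f=np.load("w1.npz"); c=(f["K"],f["R"],f["t"]); X=cloud(c,f["d"]); d=f["d"]
m=(abs(X[...,2]-.027)<.005)&(abs(X[...,0]-.622)<.03)&(X[...,1]<.0)&(X[...,1]>-.12)&(d>0); q=X[m][:,:2]
rr=cv2.minAreaRect(q.astype(np.float32)*1000); print(m.sum(),rr,np.median(X[m][:,2]))
for y0 in np.arange(-.105,0,.015):
    k=q[abs(q[:,1]-y0)<.007]; print(round(y0,3),len(k),np.percentile(k[:,0],[1,99]).round(4) if len(k) else'')
for n,ff,cc in (("side",np.load("side0.npz"),cam("side")),("w",f,c)):
    Y=cloud(cc,ff["d"]); m=(abs(Y[...,2]-.047)<.004)&(abs(Y[...,0]-.622)<.05)&(Y[...,1]<.25)&(Y[...,1]>-.02)&(ff["d"]>0); s=Y[m]
    for a,b in((0,.05),(.05,.1),(.1,.165),(.17,.25)):
        k=s[(s[:,1]>a)&(s[:,1]<b)]; 
        if len(k)>9: print(n,a,len(k),np.percentile(k[:,0],[1,99]).round(4),np.percentile(k[:,1],[0.5,99.5]).round(4))
move((.440,-.096,.008),.151)
E
```

```text
3342 ((619.56103515625, -61.16935729980469), (118.24824523925781, 57.24235534667969), 88.8692398071289) 0.026283527435679632
-0.105 351 [0.6004 0.6363]
-0.09 363 [0.6006 0.6364]
-0.075 374 [0.6007 0.637 ]
-0.06 391 [0.6011 0.637 ]
-0.045 409 [0.6013 0.6375]
-0.03 421 [0.6016 0.6377]
-0.015 438 [0.602  0.6379]
side 0 451 [0.5934 0.6521] [0.0002 0.0496]
side 0.05 454 [0.5931 0.6524] [0.0502 0.0998]
side 0.1 631 [0.593  0.6528] [0.1003 0.1646]
side 0.17 315 [0.5957 0.6471] [0.17   0.2195]
w 0 4143 [0.5912 0.6501] [0.0003 0.0498]
w 0.05 4315 [0.5918 0.6505] [0.0503 0.0983]
rv [-0.   -0.    0.01] shift [ -2.8  -0.7 192.1]
rv [ 1.000e-03 -1.000e-03 -3.131e+00] shift [ -2.8  -0.7 192.1]
q7 0.37
```

```bash
python3 -m creep '0 0 -0.01 -3 -1 50 1; 0 0 -0.01 -3 -1 100 1; 0 0 -0.01 -3 -1 140 1; 0 0 -0.01 -3 -1 170 1; 0 0 -0.01 -3 -1 192 1; 0 0 -0.01 -3 -1 192 1; 0 0 -0.01 -3 -1 192 1;0 0 -0.01 -3 -1 192 -1; 0 0 -0.01 -3 -1 192 -1; 0 0 -0.01 -3 -1 192 -1' 50; python3 -m creep '0 0 0 0 0 0 -1; 0 0 0 0 0 0 -1; 0 0 0 0 0 0 -1'
```

```text
clock: 3.28
tcp_pos: [0.441, -0.0971, 0.0093]
orientation: [2.024, 2.401, 0.003]
contact_force: [0.3, 0.1, 6.5]
grip_width: 0.0532
gripper_force: 51.8
clock: 3.65
tcp_pos: [0.441, -0.0971, 0.0093]
orientation: [2.024, 2.401, 0.003]
contact_force: [0.1, 0.9, 7.1]
grip_width: 0.0534
gripper_force: 51.8
```

```bash
python3 - <<'E'
from h import *
move((.441,-.097,.1),.17)
f=np.load("w1.npz"); c=(f["K"],f["R"],f["t"]); X=cloud(c,f["d"]); d=f["d"]
s=X[(abs(X[...,0]-.621)<.012)&(d>0)]
for y in np.arange(-.15,.03,.006):
    k=s[abs(s[:,1]-y)<.003]; print(round(y,3),len(k),np.percentile(k[:,2],[10,50,90]).round(3) if len(k) else '',end='; ')
g=np.load("side0.npz"); Y=cloud(cam("side"),g["d"]); s=Y[(abs(Y[...,0]-.624)<.018)&(g["d"]>0)]; print()
for y in np.arange(.15,.24,.005):
    k=s[abs(s[:,1]-y)<.0025]; print(round(y,3),len(k),np.percentile(k[:,2],[10,50,90]).round(3) if len(k) else '',end='; ')
E
```

```text
rv [ 0.002 -0.     0.   ] shift [  0.1   0.2 -90.7]
rv [ 0.     0.004 -3.142] shift [  0.1   0.2 -90.7]
q7 0.73
-0.15 74 [0.001 0.002 0.003]; -0.144 83 [0.002 0.003 0.007]; -0.138 101 [0.002 0.006 0.008]; -0.132 112 [0.002 0.003 0.007]; -0.126 14 [0.002 0.003 0.004]; -0.12 116 [0.015 0.026 0.027]; -0.114 117 [0.01  0.025 0.027]; -0.108 115 [0.01  0.026 0.027]; -0.102 121 [0.01  0.026 0.027]; -0.096 122 [0.01  0.025 0.027]; -0.09 120 [0.01  0.026 0.027]; -0.084 132 [0.01  0.026 0.027]; -0.078 126 [0.01  0.026 0.027]; -0.072 129 [0.01  0.026 0.027]; -0.066 129 [0.01  0.025 0.027]; -0.06 136 [0.01  0.026 0.027]; -0.054 138 [0.01  0.026 0.027]; -0.048 137 [0.01  0.026 0.027]; -0.042 141 [0.01  0.026 0.027]; -0.036 144 [0.01  0.026 0.027]; -0.03 145 [0.01  0.026 0.027]; -0.024 146 [0.01  0.026 0.027]; -0.018 155 [0.01  0.026 0.027]; -0.012 155 [0.01  0.025 0.027]; -0.006 154 [0.01  0.026 0.027]; 0.0 230 [0.026 0.046 0.047]; 0.006 187 [0.045 0.046 0.047]; 0.012 193 [0.045 0.046 0.047]; 0.018 198 [0.045 0.046 0.047]; 0.024 190 [0.045 0.046 0.047]; 
0.15 29 [0.045 0.048 0.049]; 0.155 32 [0.045 0.047 0.049]; 0.16 31 [0.044 0.047 0.049]; 0.165 28 [0.044 0.047 0.05 ]; 0.17 32 [0.045 0.047 0.05 ]; 0.175 33 [0.044 0.046 0.05 ]; 0.18 45 [0.012 0.028 0.047]; 0.185 22 [0.012 0.026 0.03 ]; 0.19 26 [0.044 0.046 0.049]; 0.195 34 [0.045 0.048 0.051]; 0.2 32 [0.045 0.047 0.051]; 0.205 31 [0.045 0.05  0.054]; 0.21 33 [0.046 0.048 0.053]; 0.215 31 [0.045 0.048 0.05 ]; 0.22 40 [0.013 0.03  0.048]; 0.225 31 [0.023 0.027 0.03 ]; 0.23 24 [0.001 0.004 0.007]; 0.235 22 [0.002 0.003 0.006];
```

```bash
python3 -m creep '0 0 0 0 0 -25 -1; 0 0 0 0 0 -60 -1; 0 0 0 0 0 -92 -1; 0 0 0 0 0 -92 -1'; python3 -c "
from h import *
move((.619,-.055,.1),-.018)"
```

```text
clock: 4.15
tcp_pos: [0.4413, -0.0972, 0.1021]
orientation: [2.023, 2.4, 0.005]
contact_force: [0.3, -0.0, -3.4]
grip_width: 0.0535
gripper_force: 55.1
rv [ 0.004 -0.     0.188] shift [ 11.5 182.3   2.9]
rv [ 0.     0.007 -2.953] shift [ 11.5 182.3   2.9]
q7 0.58
```

```bash
python3 -m creep '0 0 0.06 3 45 0 -1; 0 0 0.12 6 90 0 -1; 0 0 0.188 9 135 0 -1; 0 0 0.188 11 165 0 -1; 0 0 0.188 11.5 182 0 -1; 0 0 0.188 11.5 182 0 -1; 0 0 0.188 11.5 182 0 -1'; python3 - <<'E'
from h import *
P,R,o=tool(); c=cam("wrist"); p,d=grab_frame("wrist"); np.savez("w2.npz",p=p,d=d,K=c[0],R=c[1],t=c[2]); cv2.imwrite("pics/w2.png",p[:,:,::-1])
p2,d2=grab_frame("scene"); 
X=cloud(c,d); print(P,o["orientation"])
q=X[(d>0)&(abs(X[...,2]-.026)<.004)&(abs(X[...,0]-.62)<.03)&(X[...,1]<0)&(X[...,1]>-.05)]
for y in np.arange(-.04,0,.008):
    k=q[abs(q[:,1]-y)<.004]; print(y,len(k),np.percentile(k[:,0],[1,99]).round(4) if len(k)else'')
m=(abs(X[...,2]-.130)<.006)&(np.hypot(X[...,0]-P[0],X[...,1]-P[1])<.045)&(d>0); q=X[m]
if m.sum()>20: print("body",m.sum(),cv2.minAreaRect(q[:,:2].astype(np.float32)*1000),np.median(q[:,2]))
move((.619,-.055,.05),-.018)
E
```

```text
clock: 5.03
tcp_pos: [0.6156, -0.0557, 0.0992]
orientation: [-2.241, -2.199, 0.003]
contact_force: [-0.8, -0.2, -2.8]
grip_width: 0.0532
gripper_force: 54.9
[ 0.61563482 -0.05565097  0.09920034] [-2.24089137 -2.19918537  0.00289801]
-0.04 391 [0.602  0.6377]
-0.032 405 [0.6023 0.6376]
-0.024 409 [0.6026 0.6375]
-0.016 432 [0.6028 0.6376]
-0.008 449 [0.6025 0.6381]
body 10134 ((615.5448608398438, -54.307899475097656), (40.92753982543945, 80.66412353515625), 88.79796600341797) 0.1278426365925491
rv [-0.001 -0.    -0.001] shift [ 0.7  3.  49.9]
rv [-0.000e+00  2.000e-03  3.141e+00] shift [ 0.7  3.  49.9]
q7 0.36
```

View pics/w2.png

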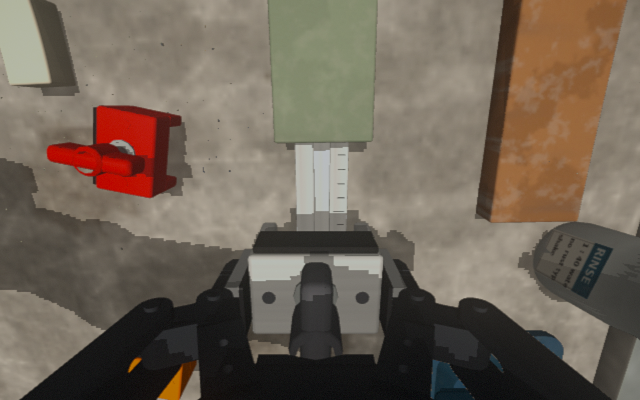

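The wrist view shows the stop held squarely, with the body top spanning u 249–383 at v≈257 and the rubber face towards the stone at (316,242). The rail edges are at u≈296 and 348 at v≈190. I'll compute the lateral offset in this same view.

```bash
python3 - <<'E'
from h import *
f=np.load("w2.npz"); c=(f["K"],f["R"],f["t"]); g=cv2.cvtColor(f["p"],cv2.COLOR_RGB2GRAY).astype(int)
print(g[262,238:262],g[262,374:394]); print(g[160,285:365])
for u in (249,383): print("body",ray(c,(u,262),.131).round(4))
for v in(160,190,205):
  for u in (296,348): print("rail",ray(c,(u,v),.028).round(4))
for v in (160,190,205):
    row=g[v]; print(v,np.diff(row[288:358]).tolist())
E
```

```text
[ 78  80  80  79  80  80  80  80  79  90 128 167 177 183 185 185 185 184
 185 184 185 186 185 185] [186 184 185 185 184 183 175 166 149  84  77  79  80  80  79  80  80  79
  81  76]
[128 127 126 127 125 125 125 124 125 122 142 184 185 184 181 181 182 183
 182 184 185 184 186 186 186 186 186 178 164 186 187 187 187 187 187 187
 187 187 187 187 187 187 187 187 178 159 182 184 183 180 181 181 183 184
 184 184 185 186 186 185 186 187 175 134 148 150 148 146 144 143 142 141
 140 140 139 138 137 138 137 138]
body [ 0.5905 -0.0382  0.131 ]
body [ 0.6416 -0.0391  0.131 ]
rail [ 0.603  -0.0155  0.028 ]
rail [ 0.638  -0.0162  0.028 ]
rail [ 0.6022 -0.0363  0.028 ]
rail [ 0.6382 -0.037   0.028 ]
rail [ 0.6018 -0.0471  0.028 ]
rail [ 0.6383 -0.0478  0.028 ]
160 [-2, 0, 0, -1, 1, -3, 20, 42, 1, -1, -3, 0, 1, 1, -1, 2, 1, -1, 2, 0, 0, 0, 0, -8, -14, 22, 1, 0, 0, 0, 0, 0, 0, 0, 0, 0, 0, 0, 0, 0, -9, -19, 23, 2, -1, -3, 1, 0, 2, 1, 0, 0, 1, 1, 0, -1, 1, 1, -12, -41, 14, 2, -2, -2, -2, -1, -1, -1, -1]
190 [0, 1, 1, 3, 1, 1, 4, 12, 16, 1, -2, -2, -1, 3, 0, -1, 1, 1, 2, 0, 0, 0, 1, -3, -16, -16, 34, 1, -1, 0, 0, 0, 0, 0, 1, 0, -1, 1, 0, -7, -17, 19, 3, -1, -2, -1, 0, 2, 0, -1, 1, 1, 2, 0, 0, 0, 1, -9, -27, -1, 0, 0, 0, 0, 0, 1, 0, 1, -2]
205 [1, 0, -2, -2, -1, -3, -5, 7, 37, 1, -1, -1, -2, 1, 1, -1, 2, 1, 0, 1, 0, 0, 0, -1, -17, -36, 17, 36, 1, -1, 1, -1, 1, 0, 0, 1, 0, 0, 0, -15, -35, 46, 2, 0, -2, -2, 0, 2, 0, 0, 1, 1, 0, 1, 0, 0, 0, -9, -33, 3, 1, -2, -1, 0, 0, 0, 2, 1, 1]
```

```bash
python3 -m creep '0 0 0 1 3 20 -1; 0 0 0 1 3 45 -1; 0 0 0 1 3 45 -1; 0 0 0 1 3 45 -1'; python3 -c "
from h import *
move((.6199,-.055,.04),-.018)"
```

```text
clock: 5.62
tcp_pos: [0.6204, -0.0545, 0.0554]
orientation: [2.242, 2.201, -0.0]
contact_force: [-0.7, 0.1, -3.4]
grip_width: 0.0535
gripper_force: 54.7
rv [ 0.  0. -0.] shift [-0.5 -0.5 15.4]
rv [ 0.    -0.     3.141] shift [-0.5 -0.5 15.4]
q7 0.39
```

```bash
python3 -m creep '0 0 0 0 -0.5 10 -1; 0 0 0 0 -0.5 16 -1; 0 0 0 0 -0.5 20 -1; 0 0 0 0 -0.5 24 -1; 0 0 0 0 -0.5 24 -1'
```

```text
clock: 6.25
tcp_pos: [0.6197, -0.0542, 0.031]
orientation: [-2.241, -2.201, 0.001]
contact_force: [-0.8, 0.5, -3.3]
grip_width: 0.0532
gripper_force: 54.9
```

```bash
python3 -m creep '0 0 0 0 0 4 -1; 0 0 0 0 0 8 -1; 0 0 0 0 0 11 -1; 0 0 0 0 0 12 -1; 0 0 0 0 0 12 -1'
```

```text
clock: 6.88
tcp_pos: [0.6198, -0.0542, 0.0196]
orientation: [-2.241, -2.201, -0.0]
contact_force: [-3.3, 0.8, 1.9]
grip_width: 0.0533
gripper_force: 55.3
```

```bash
python3 -m creep '0 0 0 6 0 0 -1; 0 0 0 13 0 0 -1; 0 0 0 20 0 0 -1; 0 0 0 26 0 0 -1; 0 0 0 30 0 0 -1; 0 0 0 33 0 0 -1; 0 0 0 36 0 0 -1; 0 0 0 36 0 0 -1'
```

```text
clock: 7.88
tcp_pos: [0.6205, -0.0197, 0.0196]
orientation: [2.241, 2.199, -0.001]
contact_force: [0.0, -5.6, 5.0]
grip_width: 0.053
gripper_force: 55.9
```

```bash
python3 -m creep '0 0 0 1 0 0 -1; 0 0 0 2 0 0 -1; 0 0 0 3 0 0 -1;0 0 0 3 0 0 -1'; python3 - <<'E'
from h import *
p,d=grab_frame("side"); Y=cloud(cam("side"),d); s=Y[(abs(Y[...,0]-.624)<.018)&(d>0)]
for y in np.arange(-.01,.205,.003):
    if .02<y<.165: continue
    k=s[abs(s[:,1]-y)<.0015]; print(round(y,3),len(k),np.percentile(k[:,2],[10,50,90]).round(3) if len(k) else '',end='; ')
E
```

```text
clock: 8.38
tcp_pos: [0.6206, -0.0173, 0.0196]
orientation: [2.242, 2.198, -0.002]
contact_force: [-0.3, -6.4, 5.2]
grip_width: 0.0531
gripper_force: 55.8
-0.01 50 [0.052 0.407 0.426]; -0.007 64 [0.05  0.406 0.428]; -0.004 63 [0.049 0.404 0.426]; -0.001 67 [0.052 0.402 0.425]; 0.002 70 [0.047 0.401 0.426]; 0.005 71 [0.047 0.404 0.427]; 0.008 67 [0.047 0.408 0.429]; 0.011 57 [0.047 0.407 0.426]; 0.014 86 [0.046 0.271 0.422]; 0.017 144 [0.049 0.244 0.419]; 0.02 226 [0.156 0.239 0.416]; 0.167 19 [0.045 0.047 0.049]; 0.17 17 [0.046 0.048 0.049]; 0.173 20 [0.044 0.047 0.05 ]; 0.176 19 [0.045 0.047 0.05 ]; 0.179 17 [0.045 0.048 0.05 ]; 0.182 21 [0.046 0.047 0.05 ]; 0.185 29 [0.022 0.032 0.046]; 0.188 9 [0.039 0.045 0.049]; 0.191 17 [0.044 0.046 0.048]; 0.194 19 [0.045 0.047 0.05 ]; 0.197 19 [0.046 0.049 0.05 ]; 0.2 20 [0.045 0.048 0.051]; 0.203 19 [0.046 0.048 0.053];
```

Pushing takes about 6 N and the gap is nearly closed. I'll carry on in small steps until the force rises.

```bash
python3 -m creep '0 0 0 1 0 0 -1; 0 0 0 2 0 0 -1; 0 0 0 3 0 0 -1;0 0 0 3 0 0 -1'; python3 -m creep '0 0 0 1 0 0 -1; 0 0 0 2 0 0 -1;0 0 0 2 0 0 -1'
```

```text
clock: 8.93
tcp_pos: [0.6207, -0.0143, 0.0196]
orientation: [2.242, 2.198, -0.002]
contact_force: [0.7, -6.8, 3.9]
grip_width: 0.0535
gripper_force: 55.8
clock: 9.3
tcp_pos: [0.6207, -0.0134, 0.0197]
orientation: [2.242, 2.197, -0.003]
contact_force: [-0.1, -8.9, 2.8]
grip_width: 0.0533
gripper_force: 55.6
```

```bash
python3 -m creep '0 0 0 1 0 0 -1; 0 0 0 2 0 0 -1;0 0 0 2 0 0 -1'; python3 -m creep '0 0 0 1 0 0 -1; 0 0 0 2 0 0 -1;0 0 0 2 0 0 -1'
```

```text
clock: 9.68
tcp_pos: [0.6207, -0.0134, 0.0197]
orientation: [2.242, 2.194, -0.005]
contact_force: [-0.1, -12.0, 1.8]
grip_width: 0.0533
gripper_force: 55.5
clock: 10.05
tcp_pos: [0.6207, -0.0134, 0.0197]
orientation: [2.242, 2.192, -0.007]
contact_force: [0.9, -17.1, 1.5]
grip_width: 0.0532
gripper_force: 55.4
```

```bash
python3 -m creep '0 0 0 -3 0 0 -1; 0 0 0 -3 0 0 -1; 0 0 0 -3 0 0 -1'; python3 - <<'E'
from h import *
p,d=grab_frame("side"); p2,_=grab_frame("scene")
cv2.imwrite("pics/s2.png",np.hstack([cv2.resize(p[210:320,290:420,::-1],(455,385),interpolation=cv2.INTER_CUBIC),cv2.resize(p2[140:225,235:350,::-1],(345,255),interpolation=cv2.INTER_CUBIC,).copy() if 0 else cv2.resize(p2[140:250,240:338,::-1],(343,385),interpolation=cv2.INTER_CUBIC)]))
P,R,o=tool(); print(o["contact_force"],P)
E
```

```text
clock: 10.42
tcp_pos: [0.6207, -0.0134, 0.0197]
orientation: [2.242, 2.195, -0.004]
contact_force: [0.2, -11.2, 3.0]
grip_width: 0.053
gripper_force: 55.5
[ 0.54891317 -9.76915465  2.89144709] [ 0.62069252 -0.01344557  0.01967562]
```

View pics/s2.png

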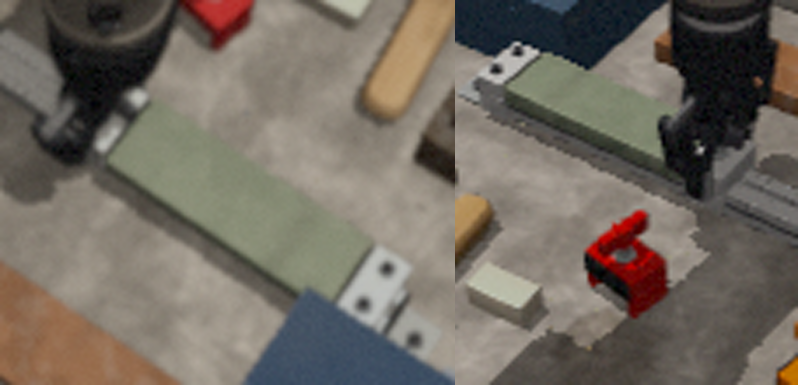

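Snug at both ends: the stone touches the fixed stop at left-crop (360,270) and the loose stop at (125,125). I'll ease off, release and rise to the T-handle.

```bash
python3 -m creep '0 0 0 -1 0 0 -1; 0 0 0 -1 0 0 -1; 0 0 0 -1 0 0 1; 0 0 0 -1 0 0 1; 0 0 0 -1 0 0 1; 0 0 0 -1 0 -15 1; 0 0 0 -1 0 -38 1; 0 0 0 -1 0 -38 1;0 0 0 -1 0 -38 1'; python3 -c "
from h import *
move((.6207,-.0128,.058),-.018)
move((.6207,-.0128,.058),-.018-1.57)"
```

```text
clock: 11.65
tcp_pos: [0.6206, -0.01, 0.0574]
orientation: [-2.241, -2.202, -0.001]
contact_force: [-0.0, 0.7, -0.5]
grip_width: 0.0855
gripper_force: 0.0
rv [ 0. -0.  0.] shift [-2.8  0.2 -0.6]
rv [ 1.000e-03  0.000e+00 -3.141e+00] shift [-2.8  0.2 -0.6]
q7 0.32
rv [-0.   -0.    1.57] shift [-2.8  0.2 -0.6]
rv [ 0.    -0.    -1.571] shift [-2.8  0.2 -0.6]
q7 0.32
```

```bash
python3 -m creep '0 0 0 -3 0 -1 1; 0 0 0 -3 0 -1 1; 0 0 0 -3 0 -1 -1; 0 0 0 -3 0 -1 -1; 0 0 0 -3 0 -1 -1; 0 0 0 -3 0 -1 -1; 0 0 0 -3 0 -1 -1; 0 0 0 -3 0 -1 -1' 40
```

```text
clock: 12.65
tcp_pos: [0.6207, -0.0132, 0.0584]
orientation: [2.241, 2.201, 0.0]
contact_force: [0.7, -0.2, 2.0]
grip_width: 0.0091
gripper_force: 43.8
```

```bash
python3 -m creep '0 0 0.16 0 0 0 -1; 0 0 0.32 0 0 0 -1; 0 0 0.48 0 0 0 -1; 0 0 0.64 0 0 0 -1; 0 0 0.8 0 0 0.3 -1; 0 0 0.96 0 0 0.5 -1; 0 0 1.12 0 0 0.7 -1; 0 0 1.28 0 0 1 -1; 0 0 1.44 0 0 1 -1; 0 0 1.57 0 0 1 -1' 60; python3 -c "
from h import *
P,R,o=tool(); print('yaw',np.arctan2(R[1,1],R[0,1]),o['moment'],P)"
```

```text
clock: 13.9
tcp_pos: [0.62, -0.0126, 0.0577]
orientation: [-3.14, 0.034, 0.002]
contact_force: [-3.9, 1.7, 5.5]
grip_width: 0.0089
gripper_force: 65.0
yaw -1.592181533436197 [0.37276355 0.78739487 0.02418479] [ 0.62004898 -0.01264667  0.05768256]
```

```bash
python3 -m creep '0 0 0.05 0 0 0 -1; 0 0 0.1 0 0 0 -1; 0 0 0.1 0 0 0 -1'; python3 -c "
from h import *
P,R,o=tool(); print('yaw',np.arctan2(R[1,1],R[0,1]),o['moment'],P)"
```

```text
clock: 14.28
tcp_pos: [0.6199, -0.0139, 0.0577]
orientation: [3.135, -0.183, -0.002]
contact_force: [-4.3, -0.9, 4.8]
grip_width: 0.0087
gripper_force: 65.1
yaw -1.6875836545314353 [-0.15185529  0.8248203   0.4770116 ] [ 0.61985132 -0.01393848  0.0576708 ]
```

```bash
python3 -m creep '0 0 -0.04 0 0 0 -1; 0 0 -0.04 0 0 0 1; 0 0 -0.04 0 0 0 1; 0 0 -0.04 0 0 0 1; 0 0 -0.04 0 0 0 1; 0 0 -0.04 0 0 -20 1; 0 0 -0.04 0 0 -60 1; 0 0 -0.04 0 0 -100 1; 0 0 -0.04 0 0 -130 1; 0 0 -0.04 0 0 -130 1'; python3 - <<'E'
from h import *
p,d=grab_frame("wrist"); X=cloud(cam("wrist"),d); cv2.imwrite("pics/w3.png",p[:,:,::-1])
m=(abs(X[...,2]-.077)<.012)&(np.hypot(X[...,0]-.62,X[...,1]+.013)<.035)&(d>0); q=X[m]; print(m.sum(),cv2.minAreaRect(q[:,:2].astype(np.float32)*1000),np.percentile(q[:,2],95))
E
```

```text
clock: 15.52
tcp_pos: [0.6222, -0.0141, 0.191]
orientation: [-3.139, 0.122, -0.008]
contact_force: [-0.7, -0.7, -0.3]
grip_width: 0.0854
gripper_force: 0.0
736 ((619.874267578125, -13.651159286499023), (16.237262725830078, 44.94357681274414), 81.47968292236328) 0.07916281216775078
```

View pics/w3.png

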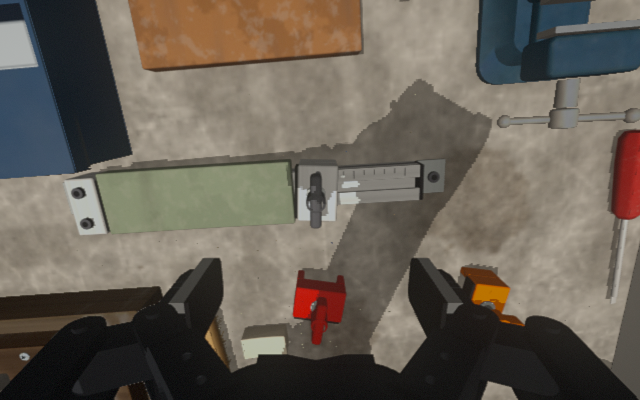

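The wrist view shows the stone tight between the fixed stop (85,205) and the loose stop (317,190). The handle lies across the rail, from (317,175) to (316,225), and the bystanders are untouched. Handing in.

```bash
python3 -c "
from bench import r
print(r.hand_in())"
```

```text
the job is handed in; nothing more can be done
None
```

I handed the job in at about 16 s on the robot's clock: the stone is snug against the fixed stop, and the end stop is on the rail with its T-handle turned clockwise to its end; no verdict came back.

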